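# Eject a tin and stop it in the chute

## Task

Of the two tin dispensers on the bench, work the one that holds the low flat tin: press its ejector key down with one finger, and with the other finger stop the tin that pops out before it slides off the end of the chute. Do not pinch or lift the tin, and leave the dispenser with the tall can and everything else on the bench alone. Finish while holding: one finger keeps the key down and the other finger holds the tin back, at rest on the chute, out of its pocket.

Things in the scene. Friction and masses are not known exactly. Their poses are not given: they have to be found in the camera images.
- chute: sloping dark steel chute of the dispenser with the flat tin, on a grey stand. Origin: middle of the deck, 70 mm over the bench. x points up the slope (18 degrees), away from the robot within 0.35 rad; y level, to the left across it; z square to the deck. In this frame the deck runs from the open mouth at x = -125 mm to the pocket at 30 mm; side walls at y = +-25 mm (4 mm thick) rise 14 mm above the deck
- pocket (a point): middle of the deck-level mouth of the pocket that holds the flat tin, at x = 55 mm of the chute. The pocket spans x = 30 to 80 mm, is 8 mm deep and has a spring ejector plate as its floor; the back wall behind it rises 8 mm above the deck
- stop_point (a point): point on the deck, mid-trough, beside the key (x = -40 mm of the chute). The trough is slippery (friction about 0.11): a released tin slides to the mouth in about 0.5 s and drops on to the bench unless something is in its way already. A finger let down here, its tip about 10 mm above the deck, stops the tin. Only the deck's slope and the 50 mm wide trough limit the finger
- tin_center (a point): centre of the low flat tin, plain steel, 46 mm across and 24 mm high, about 150 g. At the start it sits in the pocket, parallel to the deck, at x = 53 mm in the chute's frame, with its upper 16 mm standing above the deck
- key_top (a point): centre of the top of the ejector key: a level black pad, 40 mm along the chute by 42 mm across, on a housing left of the chute, 55 mm from its middle line, beside stop_point; its top when up is 21 mm above the deck there, 10 mm when down. One finger on the key and one in the trough, side by side across the chute, are 40 to 90 mm apart (centre to centre), tips at one height
- key (a joint): how far the ejector key is pressed straight down, in m: 0 up, 0.011 fully down. It springs back: 3 N to start, 7 N fully down. The ejector plate under the tin rises as far as the key goes down; the tin is free of its 8 mm pocket when the key is about 0.008 down or more
- tall_can_center (a point): centre of the tall can, 45 mm across and 52 mm high, sitting in the pocket of the other dispenser, which is built alike; to be left alone. The two dispensers may stand either way round, left or right
- key2 (a joint): how far the key of the other dispenser (the one with the tall can) is pressed, in m; leave it at 0
- tape_roll: bystander: cardboard tape core lying flat, ring 64 mm across, 24 mm high; origin at the centre of its underside
- brush: bystander: flat paint brush lying on the bench towards the robot; origin on its underside
- paint_can: bystander: paint can, 84 mm across, 100 mm high, standing to the left; origin at the centre of its underside
- solvent: bystander: bottle, 60 mm across, 160 mm high, standing to the right; origin at the centre of its underside
- scraper: bystander: spatula-like scraper lying on the bench to the right, near the robot; origin on its underside
- jar: bystander: jar, 60 mm across, 65 mm high, beyond the dispensers; origin at the centre of its underside
- small_carton: bystander: closed carton 90 x 60 x 50 mm high, to the left near the robot; origin at the centre of its underside
Things that resemble listed ones, but are neither listed nor needed, are in the scene too. Leave any turquoise look-alike of the part that bears chute alone.

How it is judged:
On the way, in this order (a step that is already met when the one before it is completed fails the run):
1. the ejector key of the dispenser with the flat tin is pressed more than 5 mm down (value of joint key above 0.005 m).
2. the tin is out of the pocket and stopped on the chute by a finger, the key still pressed (x of tin_center in the frame of chute between -0.085 and 0.03 m and z of tin_center in the frame of chute between 0.006 and 0.02 m and angle between tin_center's own z axis and vertical below 0.6 rad and linear speed of tin below 0.02 m/s and contact force between the fingers and tin above 0.03 N and value of joint key above 0.006 m), for 0.2 s.
At the end, for the whole second after the job is handed in: the key is still held more than 6 mm down; the flat tin lies flat on the chute at rest (slower than 20 mm/s), its centre at least 23 mm down from where it sat in the pocket and at least 40 mm up from the mouth (x = -85 to 30 mm in the chute's frame), and a finger touches it and holds it back (all of step 2); the arm keeps its last pose, push and grip.
It fails at once if the flat tin slides off the chute (x of tin_center in the frame of chute below -0.115 m).
It fails at once if the flat tin is lifted off the chute (its centre more than 28 mm above the deck) or tipped over (z of tin_center in the frame of chute above 0.028 m or angle between tin_center's own z axis and vertical above 0.8 rad).
It fails at once if the flat tin is pinched or jammed hard (more than 40 N) (contact force between the fingers and tin above 40 N).
It fails at once if the other dispenser is worked: its key pressed more than 4 mm or its tall can shifted more than 15 mm (value of joint key2 above 0.004 m or distance of tall_can_center from where it was at the start of the episode above 0.015 m).
It fails at once if a bystander is shifted more than 30 mm (distance of any of tape_roll, brush, paint_can, solvent, scraper, jar, small_carton from where it was at the start of the episode above 0.03 m).
It also fails if it takes over 29 s, if anything falls off the work surface, if the arm or the gripper's body presses on something with over 40 N, if the wrist force passes 120 N, or if a joint passes its speed limit or range.

## Robot

A 6-joint arm with a two-finger parallel gripper is mounted at the origin on the work surface. World frame = base frame: x ahead of the robot, y to its left, z up, the work surface at z = 0. Lengths are in m, angles in rad, forces in N, time in s.
With the tool pointing down it reaches from about 0.325 to 1 m from the base axis. Payload 5.1 kg.
Tool frame: the origin (TCP) lies on the centre line of the jaws, within the pads' length; the fingertips stand 25 mm ahead of it and the grasp point (between the pads) lies 6 mm ahead of it; z points along the fingers, y is the direction in which the jaws open and shut (so a half turn about z gives the same grasp; the last joint's range is limited). The gripper opens to 85 mm and grips with 20 to 120 N. Pads are 22 mm wide; open, the fingers measure 114 mm over their backs; the gripper's body (76 mm by 85 mm) begins 54 mm behind the grasp point. The pads swing forward as they close: fully open they stand 13 mm farther back than shut.
Start: joints at [-1.184, 0.124, 1.65, -0, 1.367, -0.083], TCP at [0.294, -0.58, 0.233] pointing down, gripper open.
Joint ranges: [-2.61, 2.61], [-1.02, 2.33], [0.03, 2.71], [-1.35, 4.49], [0.32, 2.68], [-2.91, 2.91]. Speed limits (rad/s): [2.57, 2.57, 3.14, 3.14, 3.14, 3.14].

## Interface

Orientations are given as a unit quaternion [x, y, z, w].
In Python, from station import read_state, snapshot, get_calibration, finish_job gives the robot as it stands.
- The arm moves only by the tool arm_command, never from a script. Its argument "rows" is one flat list of numbers, 5 for each row, row after row: the opening, from 0 (shut) to 1 (fully open), then the shift along the tool's x, y, z normalised to -1 to 1, where 1 is 4 cm, then the turn about the tool's z normalised to -1 to 1, where 1 is pi/2 rad. A call has 1 to 20 rows; each row shifts and turns the commanded pose from where the row before left it, along the tool's axes as they then stand; what a row does not reach is not made up. A row lasts 1/10 s, in which the tool goes at most 50 mm and 8.59 degrees, less where a joint would pass 70% of its speed; a pose out of reach is approached as far as the arm can. A call with a number of a shift or a turn outside -1 to 1 is refused whole. A call with a gripper value outside its range is refused whole. The fingers move at their own pace and stop on an object; "squeeze" is the grip in N (left out, the last holds). Time passes only in rows, so rows that do not move let the fingers close. It gives the time, the measured TCP pose, the force and the opening at its end, in the units of the state.
- read_state(): the state, without advancing time (a new reading comes with each control period).
- snapshot(name): name is "side" or "top"; returns the picture (384x512x3 uint8, blue, green, red); there is no depth.
- get_calibration(name): a dict with "fx", "fy", "cx", "cy" (pixels), "extrinsics" (4x4, takes a point from camera to world coordinates). Camera axes: x right, y down, z forward; pixel columns grow to the right and rows downward; lengths in m; the calibration is good to about 2 mm. A picture is of the moment at which its call begins. get_calibration takes no time and is no camera call.
- finish_job(): hands the job in, once; it reports no verdict.
The state is a dict: "clock": time; "joint_positions": joint angles; "qd": joint speeds; "joint_efforts": joint torques, N m; "ee_pos": TCP position; "eef_rot": TCP orientation; "ft_force": force on the tool from outside, world axes, zero at the start; "ft_torque": the same for the moment, N m; "finger_gap": finger opening in m.
Only numpy, scipy, OpenCV 4.12 (cv2) and the standard library are available. Lean on these libraries where they do the work, as an engineer would, in place of code of your own. Each camera call takes 0.05 s, during which the arm holds its last target.

## Working session

There is one attempt and no reset: what is moved stays moved. The work goes in short steps, Python scripts to look and compute and a tool call to move; the robot and the scene stay as the last step left them, time stands still between calls to the robot, and variables do not carry over. Pictures are saved under pics/ and viewed, and the job is handed in when it is done.

Besides the shell and the picture viewer there is one more tool, called after "Request:" by a JSON object that holds its "method" and its "body". arm_command: Moves the arm, as the interface text tells. Scaled input: -1 to 1 covers 4 cm each way for a shift and pi/2 rad each way for a turn. Its arguments: {"type":"object","properties":{"rows":{"type":"array","items":{"type":"number"}},"squeeze":{"type":"number"}},"required":["rows"]}

```bash
mkdir -p pics; python3 - <<'E'
from station import *
import cv2,json
for n in("top","side"):
    cv2.imwrite(f"pics/{n}0.png",snapshot(n)); c=get_calibration(n); print(n,c)
print(read_state())
E
```

```text
top {'fx': 458.0545628065788, 'fy': 458.0545628065788, 'cx': 254.95085081667136, 'cy': 192.3837114892603, 'extrinsics': array([[ 0.02632708, -0.98651145,  0.16156128,  0.24481684],
       [-0.99954892, -0.02364184,  0.01852088, -0.03717641],
       [-0.01445145, -0.161976  , -0.98668887,  1.61146256],
       [ 0.        ,  0.        ,  0.        ,  1.        ]])}
side {'fx': 434.2199740062194, 'fy': 434.2199740062194, 'cx': 251.680623298431, 'cy': 185.67122584951204, 'extrinsics': array([[-0.99650006, -0.04169031,  0.07245379,  0.39025021],
       [-0.08300924,  0.59569798, -0.79890762,  1.07971662],
       [-0.00985387, -0.80212582, -0.59707375,  0.94993179],
       [ 0.        ,  0.        ,  0.        ,  1.        ]])}
{'clock': 0.1, 'joint_positions': array([-1.18362019e+00,  1.24430228e-01,  1.65154188e+00,  3.40144217e-05,
        1.36750054e+00, -8.26250022e-02]), 'qd': array([-1.68737603e-03,  4.41289430e-05, -3.29063295e-03,  3.13395839e-04,
       -2.23928781e-03, -8.47121852e-04]), 'joint_efforts': array([ 2.32087232e-04, -4.24929929e+01, -3.66653180e+01, -9.14030716e-05,
        3.88444198e-03,  1.41321664e-05]), 'ee_pos': array([ 0.29402061, -0.57908426,  0.23217957]), 'eef_rot': array([ 9.72537861e-01,  2.32742830e-01, -1.26124979e-04, -9.31645747e-04]), 'ft_force': array([ 0.74343207,  0.40100429, -0.91005886]), 'ft_torque': array([-0.01586753, -0.07019609, -0.01418777]), 'finger_gap': 0.08521840146450335}
```

View pics/top0.png

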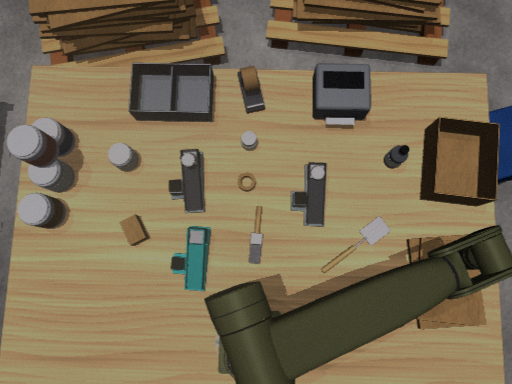

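View pics/side0.png

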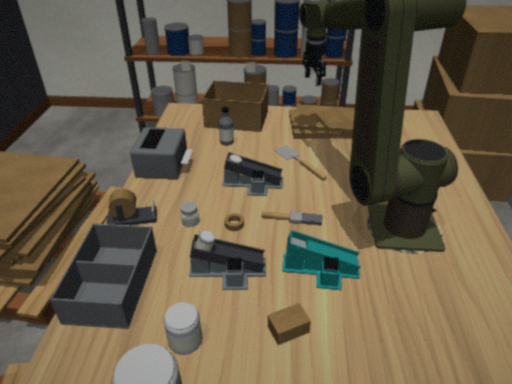

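Two candidates for the dark dispenser: the left one at top (192,180) / side (228,262), and the right one at top (315,195) / side (253,173). The turquoise one at top (197,258) is a look-alike. I'll enlarge the two dark ones to compare them.

```bash
python3 - <<'E'
import cv2,numpy as np
t=cv2.imread("pics/top0.png");s=cv2.imread("pics/side0.png")
r=lambda im,x,y,w,h:cv2.resize(im[y:y+h,x:x+w],(400,300),interpolation=cv2.INTER_CUBIC)
cv2.imwrite("pics/crop0.png",np.vstack([np.hstack([r(t,140,140,112,84),r(t,270,150,112,84)]),np.hstack([r(s,180,215,112,84),r(s,205,130,112,84)])]))
E
```

```text
(no output)
```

View pics/crop0.png

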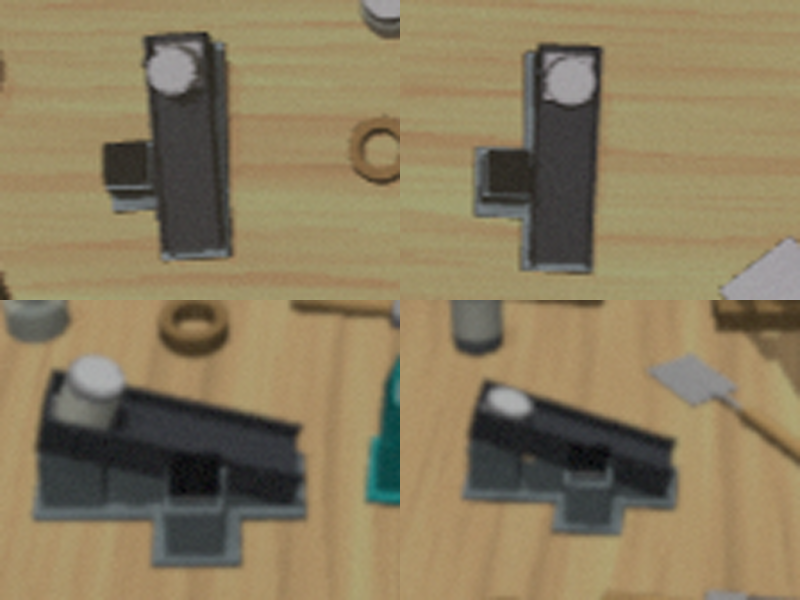

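The right dispenser holds the flat tin: at side (253,173) its disc barely stands above the walls. The left one clearly carries the tall can. Next I'll measure the right dispenser.

```bash
cat > h.py <<'E'
import numpy as np,cv2
from station import *
def ray(n,u,v,z):
    c=get_calibration(n);E=c["extrinsics"]
    d=E[:3,:3]@[(u-c["cx"])/c["fx"],(v-c["cy"])/c["fy"],1.];o=E[:3,3]
    return o+d*(z-o[2])/d[2]
def proj(n,P):
    c=get_calibration(n);E=c["extrinsics"]
    p=E[:3,:3].T@(np.asarray(P)-E[:3,3]);return np.array([c["fx"]*p[0]/p[2]+c["cx"],c["fy"]*p[1]/p[2]+c["cy"]])
E
python3 - <<'E'
from h import *
for n,(x0,y0,x1,y1) in {"top":(285,155,335,232),"side":(218,148,290,200)}.items():
    im=cv2.imread(f"pics/{n}0.png")[y0:y1,x0:x1]; im=cv2.resize(im,None,fx=4,fy=4,interpolation=cv2.INTER_CUBIC)
    g=im.max(2).astype(int); sat=g-im.min(2)
    print(n)
    for nm,m in (("light",(g>135)&(sat<45)),("dark",g<75),("key",g<38)):
        k,l,st,ce=cv2.connectedComponentsWithStats(m.astype(np.uint8))
        for i in range(1,k):
            if st[i,4]>300: print(nm,st[i]/[4,4,4,4,16]+[x0,y0,0,0,0],(ce[i]+.5)/4-.5+[x0,y0], cv2.minAreaRect(np.argwhere(l==i)[:,::-1].astype(np.float32)))
    cv2.imwrite(f"pics/m_{n}.png",cv2.resize(im,None,fx=2,fy=2))
E
```

```text
top
light [310.75   166.25    13.5     12.5    131.1875] [317.45384707 172.09927346] ((129.5, 69.5), (49.0, 53.0), 90.0)
dark [ 292.25    162.75     34.       62.     1072.5625] [312.29161325 197.74075666] ((95.16458892822266, 153.20823669433594), (128.38961791992188, 247.99020385742188), 2.862405300140381)
side
light [274.     148.      16.      12.     125.9375] [283.36681141 152.17512407] ((255.5, 23.5), (47.0, 63.0), 90.0)
light [230.25  153.5    11.      8.5    60.375] [235.27820911 157.61180124] ((71.20384979248047, 38.919227600097656), (44.905364990234375, 29.90767478942871), 15.255118370056152)
dark [ 224.75    153.25     57.       39.75   1242.0625] [251.70269335 173.5720387 ] ((135.84304809570312, 111.6286392211914), (232.82684326171875, 120.8948745727539), 17.487998962402344)
key [225.75   162.25    54.5     22.25   338.6875] [251.69664606 172.41628991] ((139.1793975830078, 98.35835266113281), (222.68798828125, 36.669464111328125), 16.451974868774414)
key [257.5  163.25  18.75   7.    23.5 ] [266.33444149 166.12433511] ((195.25369262695312, 74.18557739257812), (77.19454956054688, 8.091965675354004), 17.300525665283203)
```

View pics/m_top.png

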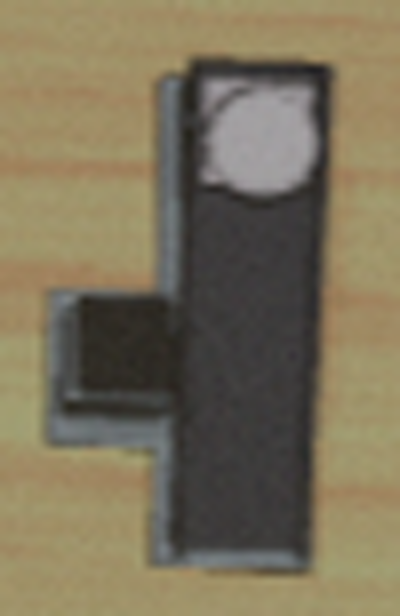

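View pics/m_side.png

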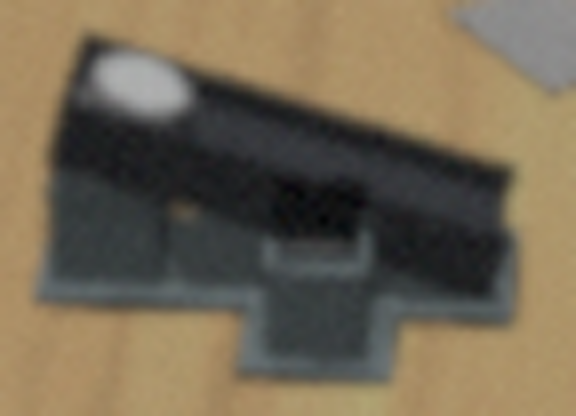

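```bash
cat >> h.py <<'E'
S,C=np.sin(np.radians(18)),np.cos(np.radians(18))
def cw(o,yaw,x,y,z):  # chute->world
    h=x*C-z*S; v=.07+x*S+z*C
    return np.array([o[0]+h*np.cos(yaw)-y*np.sin(yaw),o[1]+h*np.sin(yaw)+y*np.cos(yaw),v])
E
python3 - <<'E'
from h import *
from scipy.optimize import least_squares
p=lambda u,v:(285+u/8-.5,155+v/8-.5)
q=lambda u,v:(218+u/8-.5,148+v/8-.5)
kz=.07-.04*S+.021
print("tin",ray("top",*p(264,141),.1016),ray("side",*q(141,80),.1016))
print("key",ray("top",*p(130,344),kz),ray("side",*q(318,210),kz))
zz=lambda x,z:.07+x*S+z*C
for nm,(u,v),x,z in(("R top",(330,66),.08,.011),("R bot",(308,570),-.125,.014),("L back in",(200,80),.08,.008),("Lbot",(170,556),-.125,.014)):
    print(nm,ray("top",*p(u,v),zz(x,z)))
# LSQ pose on tin and key centers both views, right wall ends
obs=[("top",p(264,141),(.053,0,.016)),("side",q(141,80),(.053,0,.016)),("top",p(330,66),(.08,-.029,.008)),("top",p(308,570),(-.125,-.029,.014))]
def pts(t):
    r=[]
    for n,uv,c in obs: r+=list(proj(n,cw(t[:2],t[2],*c))-uv)
    k=cw(t[:2],t[2],-.04,.055,0);k[2]=kz
    r+=list(proj("top",k)-p(130,344))+list(proj("side",k)-q(318,210))
    return np.array(r)
s=least_squares(pts,[.5,-.17,0],loss="soft_l1");t=s.x;print(t,pts(t).round(1))
im={n:cv2.imread(f"pics/{n}0.png") for n in("top","side")}
for n,(x0,y0) in {"top":(285,155),"side":(218,148)}.items():
    m=cv2.imread(f"pics/m_{n}.png")
    P=[cw(t[:2],t[2],x,y,z) for x,y,z in((.08,.029,.014),(.08,-.029,.014),(-.125,-.029,.014),(-.125,.029,.014),(.053,0,.016),(-.04,0,0),(-.125,.025,0),(-.125,-.025,0))]
    for a in(-.02,.02):
        for b in(-.021,.021):
            k=cw(t[:2],t[2],-.04,.055+b,0);k[0]+=a;k[2]=kz;P.append(k)
    for w in P:
        c=(proj(n,w)-[x0-.5,y0-.5])*8;cv2.circle(m,tuple(int(i) for i in c),4,(0,0,255),-1)
    cv2.imwrite(f"pics/o_{n}.png",m)
E
```

```text
tin [ 0.56599965 -0.21704622  0.1016    ] [ 0.56649069 -0.21988771  0.1016    ]
key [ 0.48199181 -0.16365604  0.07863932] [ 0.48237725 -0.1568728   0.07863932]
R top [ 0.59805108 -0.24414944  0.10518298]
R bot [ 0.39139201 -0.24338273  0.04468767]
L back in [ 0.59142882 -0.18997121  0.10232981]
Lbot [ 0.39591662 -0.18447294  0.04468767]
[ 0.52024864 -0.2163009  -0.00704298] [-0.1  0.1  0.1  0.5  0.4  1.5  0.3 -1.6 -0.8 -0.2  0.  -0.7]
```

View pics/o_top.png

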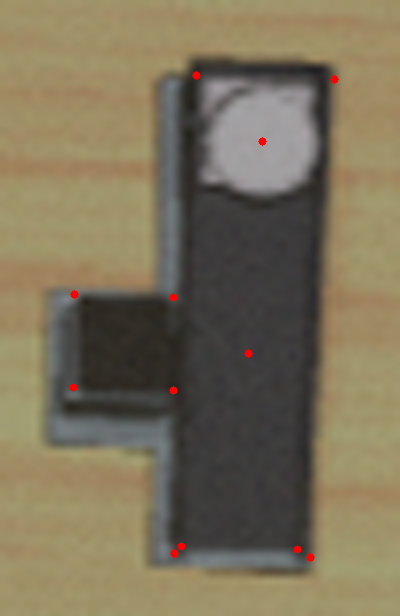

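View pics/o_side.png

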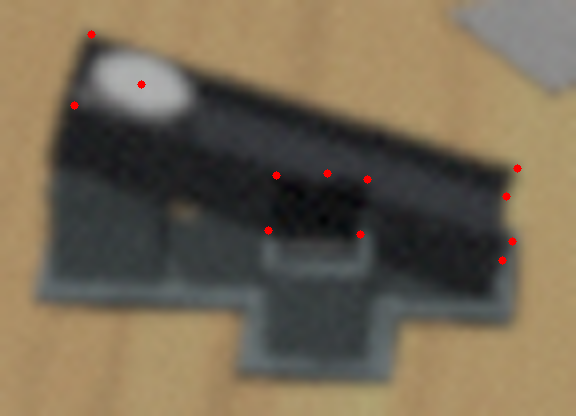

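The fitted pose is origin (0.520, -0.2165) with yaw about -0.01. The tin disc and key agree in both views to about 2 mm. I'll turn the jaws across the chute first and set the opening to about 45 mm.

Request:
{"method": "arm_command", "body": {"rows": [0.53, 0, 0, 0, 0.051, 0.53, 0, 0, 0, 0.051, 0.53, 0, 0, 0, 0.051, 0.53, 0, 0, 0, 0.051, 0.53, 0, 0, 0, 0.051, 0.53, 0, 0, 0, 0.051, 0.53, 0, 0, 0, 0]}}

```text
clock: 0.8
ee_pos: [0.2941, -0.5793, 0.2326]
eef_rot: [1.0, -0.005, -0.0, -0.001]
ft_force: [-0.2, 0.4, -0.4]
finger_gap: 0.0453
```

Request:
{"method": "arm_command", "body": {"rows": [0.53, 0.383, -0.819, 0, 0, 0.53, 0.383, -0.819, 0, 0, 0.53, 0.383, -0.819, 0, 0, 0.53, 0.383, -0.819, 0, 0, 0.53, 0.383, -0.819, 0, 0, 0.53, 0.383, -0.819, 0, 0, 0.53, 0.383, -0.819, 0, 0, 0.53, 0.383, -0.819, 0, 0, 0.53, 0.383, -0.819, 0, 0, 0.53, 0.383, -0.819, 0, 0, 0.53, 0.383, -0.819, 0, 0, 0.53, 0.383, -0.819, 0, 0, 0.53, 0, 0, 0, 0, 0.53, 0, 0, 0, 0]}}

```text
clock: 2.2
ee_pos: [0.4823, -0.188, 0.2331]
eef_rot: [1.0, -0.004, -0.0, 0.0]
ft_force: [0.6, -0.6, 0.1]
finger_gap: 0.0452
```

Request:
{"method": "arm_command", "body": {"rows": [0.53, 0, 0, 0.5, 0, 0.53, 0, 0, 0.5, 0, 0.53, 0, 0, 0.5, 0, 0.53, 0, 0, 0.5, 0, 0.53, 0, 0, 0.5, 0, 0.53, 0, 0, 0, 0, 0.53, 0, 0, 0, 0]}}

```text
clock: 2.9
ee_pos: [0.4819, -0.1894, 0.1333]
eef_rot: [1.0, -0.006, -0.0, -0.0]
ft_force: [0.3, -0.2, 0.8]
finger_gap: 0.0452
```

```bash
python3 - <<'E'
from h import *
im=snapshot("side");cv2.imwrite("pics/s1.png",cv2.resize(im[120:210,200:320],(800,600),interpolation=cv2.INTER_CUBIC))
im=snapshot("top");cv2.imwrite("pics/t1.png",cv2.resize(im[140:245,250:390],(800,600),interpolation=cv2.INTER_CUBIC))
E
```

```text
(no output)
```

View pics/s1.png

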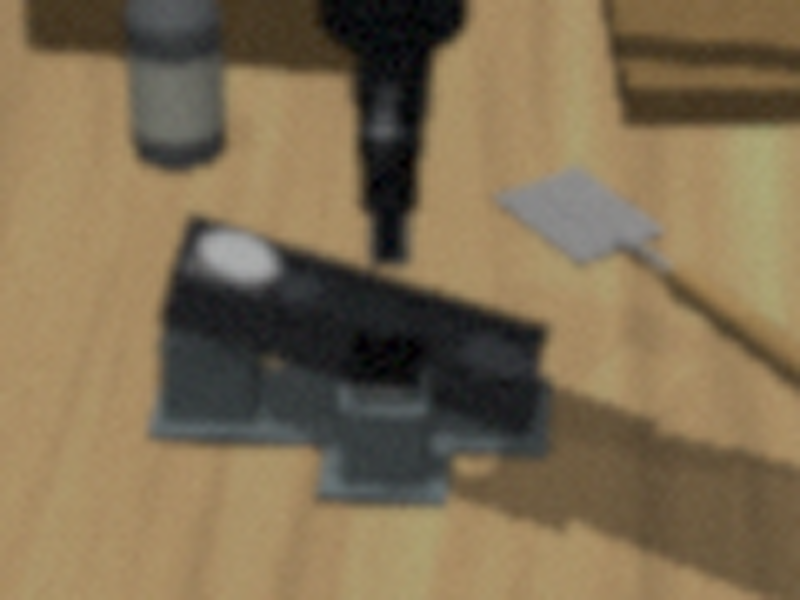

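View pics/t1.png

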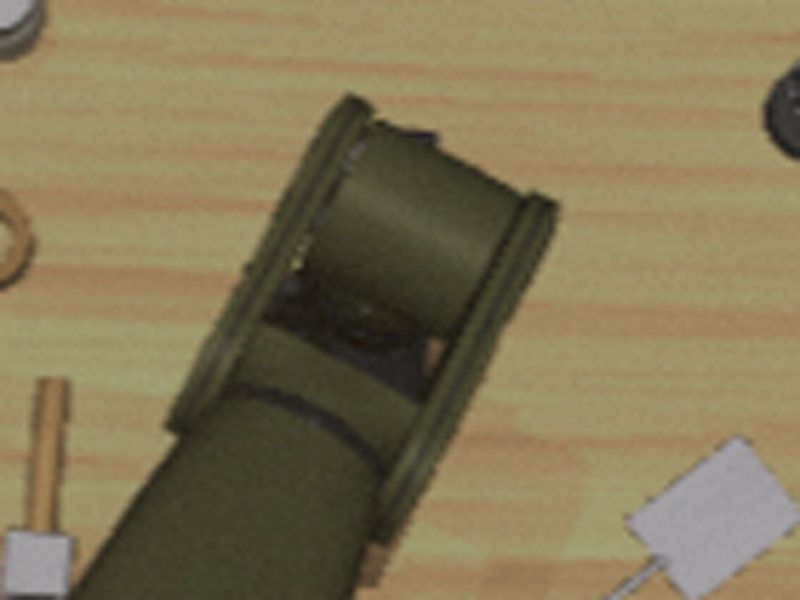

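The side view shows the near finger's tip at about (258.5,159), above the key at about (258,173). The top view is blocked by the wrist. I'll work out the tip height from that pixel.

```bash
python3 - <<'E'
from h import *
for z in(.105,.109,.113,.117): print(z,[proj("side",(.482+d,-.159,z)).round(1) for d in(-.011,.011)], proj("side",(.482,-.2185,z)).round(1))
E
```

```text
0.105 [array([260.6, 167.3]), array([254.2, 167. ])] [258.6 157.8]
0.109 [array([260.6, 166.3]), array([254.2, 166.1])] [258.6 156.8]
0.113 [array([260.6, 165.4]), array([254.2, 165.1])] [258.6 155.9]
0.117 [array([260.6, 164.4]), array([254.2, 164.1])] [258.6 154.9]
```

```bash
python3 - <<'E'
from h import *
im=snapshot("side")[140:190,225:292].astype(float)
im=np.clip(255*(im/90)**.6,0,255).astype(np.uint8)
cv2.imwrite("pics/s2.png",cv2.resize(im,(800,600),interpolation=cv2.INTER_CUBIC))
E
```

```text
(no output)
```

View pics/s2.png

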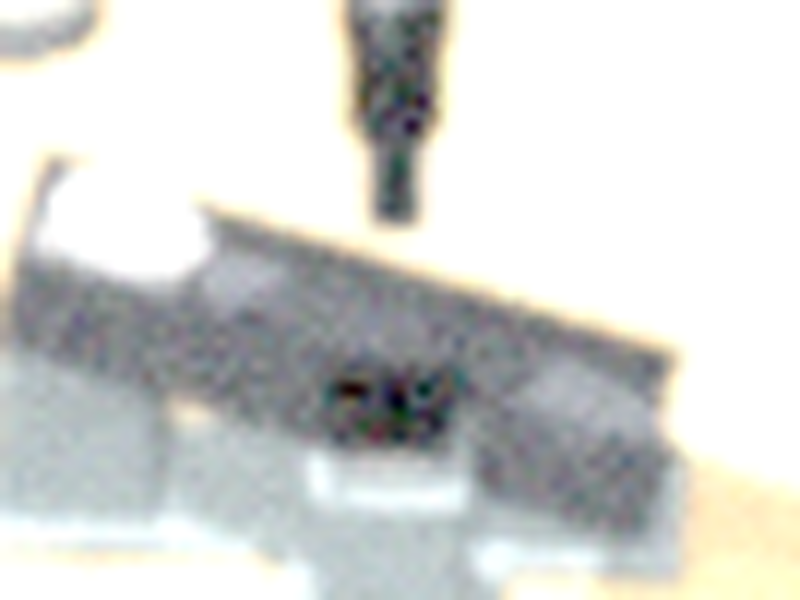

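The visible tip doesn't match the expected height, so I'll look wider before pressing.

```bash
python3 - <<'E'
from h import *
s=snapshot("side");cv2.imwrite("pics/s3f.png",s)
im=s[60:200,190:340].astype(float)
im=np.clip(255*(im/130)**.6,0,255).astype(np.uint8)
cv2.imwrite("pics/s3.png",cv2.resize(im,(642,600),interpolation=cv2.INTER_CUBIC))
print(read_state()["ee_pos"],read_state()["joint_positions"])
for y in(-.13,-.159,-.189,-.2185): print(y,[proj("side",(.482,y,z)).round(1).tolist() for z in (.108,.133,.181,.25)])
E
```

```text
[ 0.48308316 -0.18919758  0.13492023] [-4.76746858e-01 -8.61672425e-02  2.03464483e+00 -7.08869443e-05
  1.19049602e+00  1.10514590e+00]
-0.13 [[256.8, 171.2], [256.7, 165.1], [256.7, 153.0], [256.6, 134.8]]
-0.159 [[257.4, 166.4], [257.4, 160.4], [257.3, 148.4], [257.3, 130.3]]
-0.189 [[258.0, 161.6], [258.0, 155.6], [258.0, 143.8], [258.0, 125.8]]
-0.2185 [[258.6, 157.1], [258.6, 151.1], [258.6, 139.3], [258.6, 121.6]]
```

View pics/s3.png

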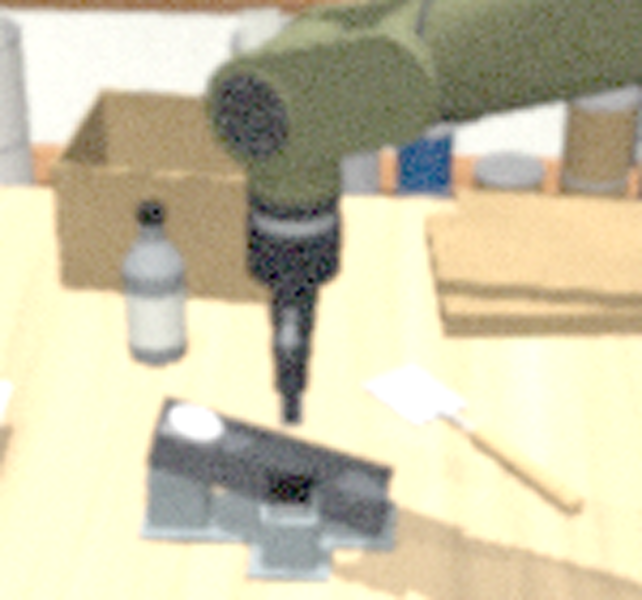

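```bash
python3 - <<'E'
from h import *
for z in(.11,.2,.27,.31,.35,.4): print(z,proj("top",(.482,-.189,z)).round(1),proj("side",(.482,-.189,z)).round(1))
t=snapshot("top");im=np.clip(255*(t[130:250,255:395].astype(float)/130)**.6,0,255).astype(np.uint8)
for z in(.11,.27,.35,.4):
    c=(proj("top",(.482,-.189,z))-[254.5,129.5]);cv2.circle(im,tuple(int(i) for i in c),0,(0,0,255),-1)
cv2.imwrite("pics/t3.png",cv2.resize(im,(700,600),interpolation=cv2.INTER_NEAREST))
E
```

```text
0.11 [309.2 196.3] [258.  161.2]
0.2 [312.2 191.8] [258.  138.9]
0.27 [314.7 188. ] [257.9 120.5]
0.31 [316.3 185.6] [257.9 109.4]
0.35 [318.  183.1] [257.9  98. ]
0.4 [320.3 179.7] [257.9  83.1]
```

View pics/t3.png

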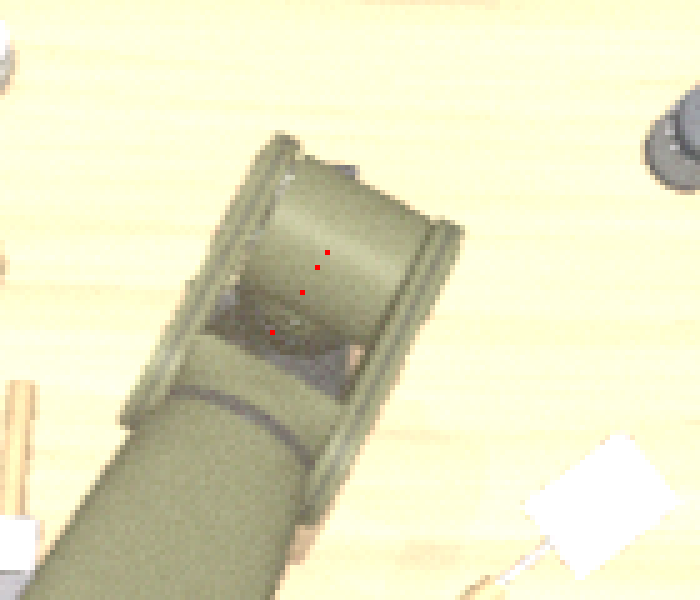

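View pics/s3f.png

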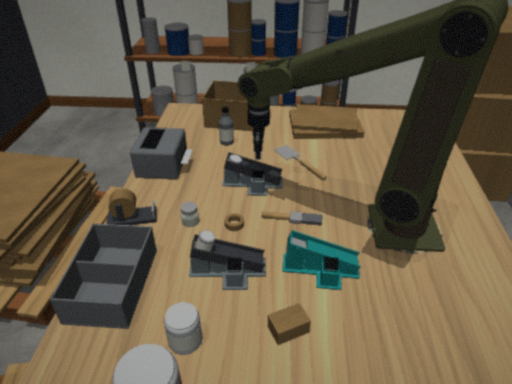

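Request:
{"method": "arm_command", "body": {"rows": [0.53, 0, 0, 0.2, 0, 0.53, 0, 0, 0.2, 0, 0.53, 0, 0, 0, 0]}}

```text
clock: 3.45
ee_pos: [0.4812, -0.1878, 0.1154]
eef_rot: [1.0, -0.005, -0.001, -0.001]
ft_force: [0.1, 0.4, -0.2]
finger_gap: 0.0449
```

```bash
python3 - <<'E'
from h import *
s=read_state();print(s["ee_pos"],s["ft_force"])
im=snapshot("side")[140:190,225:292].astype(float)
im=np.clip(255*(im/120)**.6,0,255).astype(np.uint8)
cv2.imwrite("pics/s4.png",cv2.resize(im,(800,600),interpolation=cv2.INTER_CUBIC))
E
```

```text
[ 0.48121773 -0.18783022  0.11538903] [ 0.08166695  0.39527646 -0.18726968]
```

View pics/s4.png

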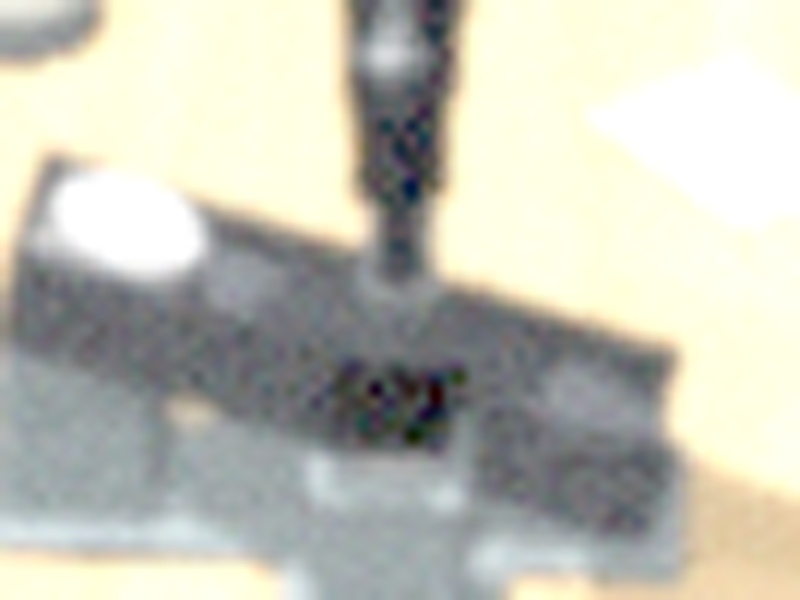

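The force is still zero. A grey pad now shows below the dark finger, ending near row 165, which explains the apparent short finger. I'll go down in small steps and watch the force.

Request:
{"method": "arm_command", "body": {"rows": [0.53, 0, 0, 0.1, 0, 0.53, 0, 0, 0.1, 0, 0.53, 0, 0, 0, 0]}}

```text
clock: 3.8
ee_pos: [0.4819, -0.1882, 0.1086]
eef_rot: [1.0, -0.005, -0.001, -0.0]
ft_force: [-0.3, 0.1, -0.0]
finger_gap: 0.0452
```

Request:
{"method": "arm_command", "body": {"rows": [0.53, 0, 0, 0.1, 0, 0.53, 0, 0, 0, 0]}}

```text
clock: 4.0
ee_pos: [0.4821, -0.1883, 0.1048]
eef_rot: [1.0, -0.005, -0.0, -0.0]
ft_force: [1.0, -0.9, -0.0]
finger_gap: 0.0453
```

```bash
python3 - <<'E'
from h import *
s=read_state();print(s["ee_pos"],s["ft_force"],s["ft_torque"])
im=snapshot("side")[140:190,225:292].astype(float)
im=np.clip(255*(im/120)**.6,0,255).astype(np.uint8)
cv2.imwrite("pics/s5.png",cv2.resize(im,(800,600),interpolation=cv2.INTER_CUBIC))
E
```

```text
[ 0.48207464 -0.18834092  0.10480572] [ 0.96463816 -0.85440661 -0.00209302] [0.04974802 0.0122197  0.07230324]
```

View pics/s5.png

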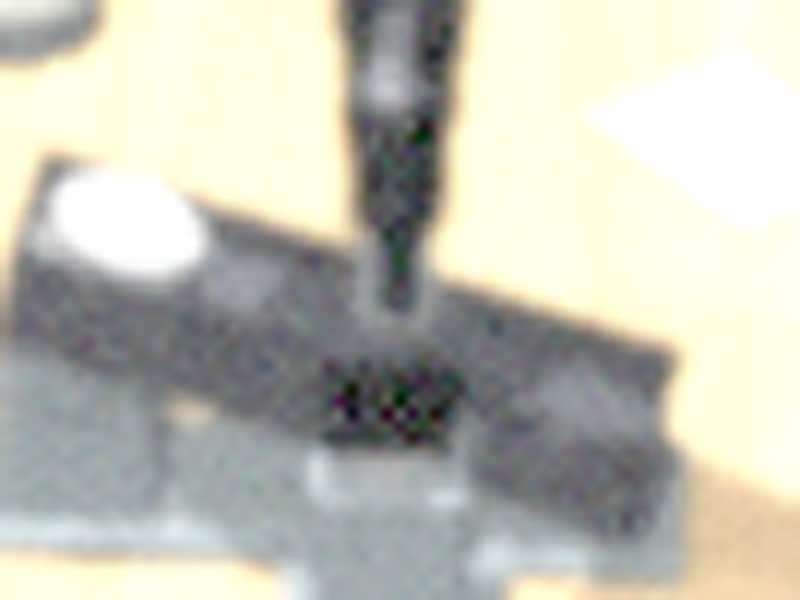

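Request:
{"method": "arm_command", "body": {"rows": [0.53, 0, 0, 0.1, 0, 0.53, 0, 0, 0, 0]}}

```text
clock: 4.25
ee_pos: [0.482, -0.1883, 0.1008]
eef_rot: [1.0, -0.005, -0.0, -0.0]
ft_force: [0.3, -0.8, -0.4]
finger_gap: 0.0452
```

Request:
{"method": "arm_command", "body": {"rows": [0.53, 0, 0, 0.1, 0, 0.53, 0, 0, 0, 0]}}

```text
clock: 4.45
ee_pos: [0.482, -0.1883, 0.0967]
eef_rot: [1.0, -0.005, -0.0, -0.0]
ft_force: [-0.3, -0.1, 0.0]
finger_gap: 0.0453
```

Request:
{"method": "arm_command", "body": {"rows": [0.53, 0, 0, 0.07, 0, 0.53, 0, 0, 0, 0]}}

```text
clock: 4.65
ee_pos: [0.4821, -0.1883, 0.0941]
eef_rot: [1.0, -0.005, -0.0, -0.0]
ft_force: [-0.3, -0.1, -0.0]
finger_gap: 0.0453
```

```bash
python3 - <<'E'
from h import *
s=read_state();print(s["ee_pos"],s["ft_force"],s["ft_torque"])
im=snapshot("side")[140:190,225:292].astype(float)
im=np.clip(255*(im/120)**.6,0,255).astype(np.uint8)
cv2.imwrite("pics/s6.png",cv2.resize(im,(800,600),interpolation=cv2.INTER_CUBIC))
E
```

```text
[ 0.48210157 -0.18834883  0.09406013] [-0.33590001 -0.1386671  -0.00513107] [-0.01380475 -0.03264195  0.04595754]
```

View pics/s6.png

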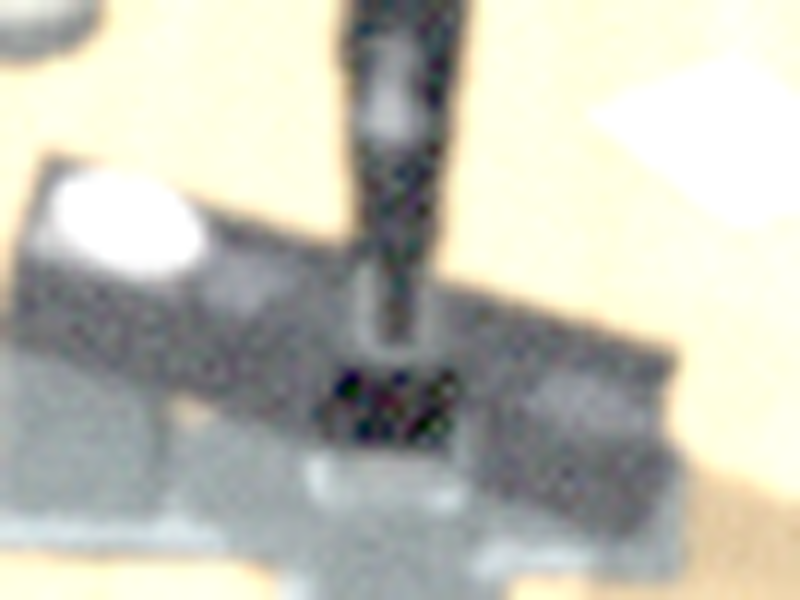

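Request:
{"method": "arm_command", "body": {"rows": [0.53, 0, 0, 0.07, 0, 0.53, 0, 0, 0, 0]}}

```text
clock: 4.9
ee_pos: [0.4821, -0.1884, 0.0914]
eef_rot: [1.0, -0.005, -0.0, -0.0]
ft_force: [0.1, -0.1, 0.2]
finger_gap: 0.0452
```

Request:
{"method": "arm_command", "body": {"rows": [0.53, 0, 0, 0.07, 0, 0.53, 0, 0, 0, 0]}}

```text
clock: 5.1
ee_pos: [0.4821, -0.1884, 0.0885]
eef_rot: [1.0, -0.005, -0.0, -0.0]
ft_force: [1.1, -0.6, -0.3]
finger_gap: 0.0452
```

Request:
{"method": "arm_command", "body": {"rows": [0.53, 0, 0, 0.07, 0, 0.53, 0, 0, 0, 0]}}

```text
clock: 5.3
ee_pos: [0.4821, -0.1883, 0.0857]
eef_rot: [1.0, -0.005, -0.0, -0.0]
ft_force: [0.4, 0.1, -0.8]
finger_gap: 0.0453
```

```bash
python3 - <<'E'
from h import *
im=snapshot("side")[140:190,225:292].astype(float)
im=np.clip(255*(im/120)**.6,0,255).astype(np.uint8)
cv2.imwrite("pics/s7.png",cv2.resize(im,(800,600),interpolation=cv2.INTER_CUBIC))
E
```

```text
(no output)
```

View pics/s7.png

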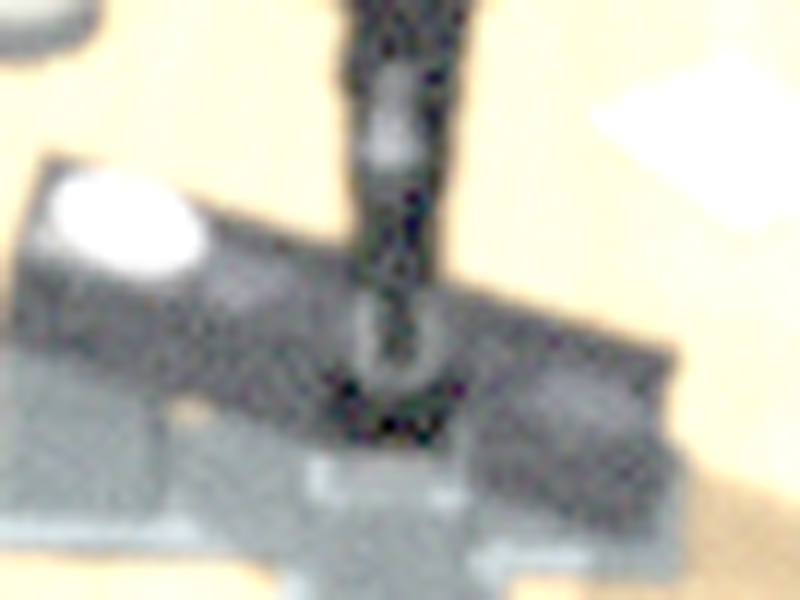

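The tip is now at row 172, over the key, and about to touch.

Request:
{"method": "arm_command", "body": {"rows": [0.53, 0, 0, 0.07, 0, 0.53, 0, 0, 0, 0]}}

```text
clock: 5.55
ee_pos: [0.4821, -0.1884, 0.0829]
eef_rot: [1.0, -0.005, -0.0, -0.0]
ft_force: [-1.1, 0.2, -0.2]
finger_gap: 0.0454
```

Request:
{"method": "arm_command", "body": {"rows": [0.53, 0, 0, 0.07, 0, 0.53, 0, 0, 0, 0]}}

```text
clock: 5.75
ee_pos: [0.482, -0.1883, 0.08]
eef_rot: [1.0, -0.005, -0.0, -0.0]
ft_force: [-0.4, 0.4, 0.1]
finger_gap: 0.0452
```

```bash
python3 - <<'E'
from h import *
im=snapshot("side");cv2.imwrite("pics/s8f.png",im);im=im[140:190,225:292].astype(float)
im=np.clip(255*(im/120)**.6,0,255).astype(np.uint8)
cv2.imwrite("pics/s8.png",cv2.resize(im,(800,600),interpolation=cv2.INTER_CUBIC))
E
```

```text
(no output)
```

View pics/s8.png

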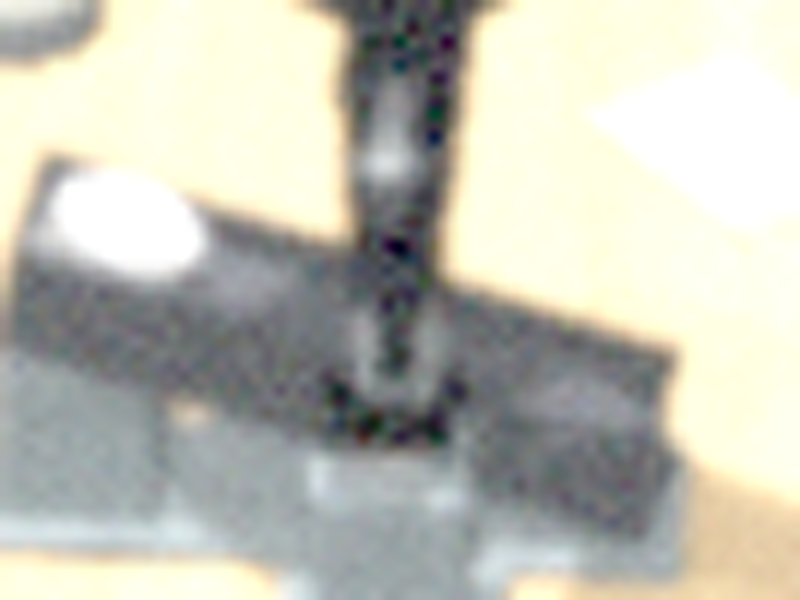

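Request:
{"method": "arm_command", "body": {"rows": [0.53, 0, 0, 0.05, 0, 0.53, 0, 0, 0, 0]}}

```text
clock: 6.0
ee_pos: [0.4824, -0.1886, 0.0785]
eef_rot: [1.0, -0.005, 0.0, 0.0]
ft_force: [0.2, 0.3, 0.1]
finger_gap: 0.0454
```

Request:
{"method": "arm_command", "body": {"rows": [0.53, 0, 0, 0.05, 0, 0.53, 0, 0, 0, 0]}}

```text
clock: 6.2
ee_pos: [0.4825, -0.1886, 0.077]
eef_rot: [1.0, -0.005, 0.0, 0.0]
ft_force: [-1.0, -0.1, 5.4]
finger_gap: 0.0453
```

```bash
python3 - <<'E'
from h import *
s=read_state();print(s["ee_pos"],s["ft_force"],s["ft_torque"])
im=snapshot("side");s=read_state();print(s["ee_pos"],s["ft_force"],s["ft_torque"]);im=im[140:190,225:292].astype(float)
im=np.clip(255*(im/120)**.6,0,255).astype(np.uint8)
cv2.imwrite("pics/s9.png",cv2.resize(im,(800,600),interpolation=cv2.INTER_CUBIC))
E
```

```text
[ 0.48251992 -0.18857795  0.07704184] [-0.9578964  -0.09294166  5.38254423] [0.24519049 0.31835292 0.02969773]
[ 0.482532   -0.18856666  0.07711208] [-1.72284163  1.63978875  4.80147121] [0.25119264 0.3479522  0.05391592]
```

View pics/s9.png

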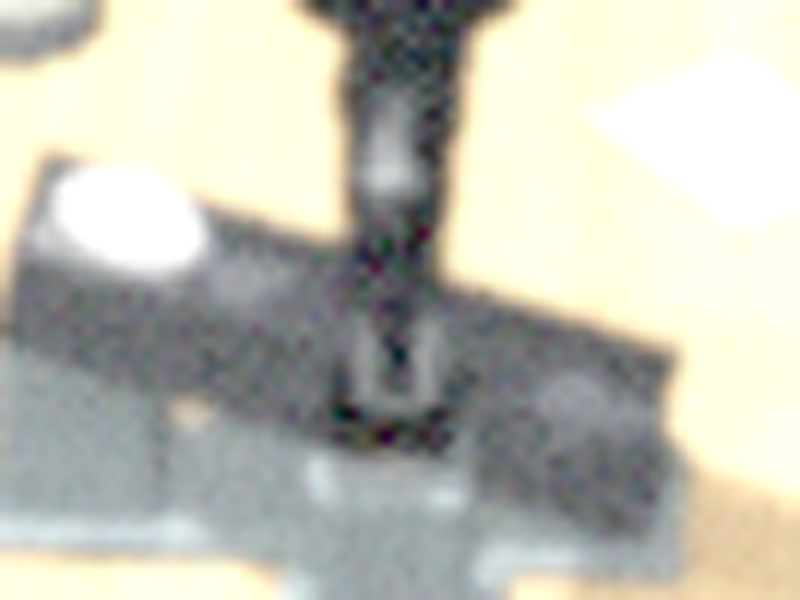

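Request:
{"method": "arm_command", "body": {"rows": [0.53, 0, 0, 0.08, 0, 0.53, 0, 0, 0, 0, 0.53, 0, 0, 0, 0]}}

```text
clock: 6.55
ee_pos: [0.4826, -0.1886, 0.0742]
eef_rot: [1.0, -0.005, 0.0, 0.0]
ft_force: [-2.1, 0.5, 6.4]
finger_gap: 0.0453
```

```bash
python3 - <<'E'
from h import *
s=read_state();print(s["ee_pos"],s["ft_force"],s["ft_torque"])
E
```

```text
[ 0.48262002 -0.18862106  0.07415978] [-2.14572369  0.51958361  6.42203857] [0.28413514 0.40190647 0.11465934]
```

Spring-like response: +1 N over 2.9 mm, so the finger is on the key. Continuing.

Request:
{"method": "arm_command", "body": {"rows": [0.53, 0, 0, 0.08, 0, 0.53, 0, 0, 0, 0, 0.53, 0, 0, 0, 0]}}

```text
clock: 6.85
ee_pos: [0.4827, -0.1886, 0.0711]
eef_rot: [1.0, -0.005, 0.0, 0.0]
ft_force: [-2.3, 1.3, 7.6]
finger_gap: 0.0452
```

Request:
{"method": "arm_command", "body": {"rows": [0.53, 0, 0, 0.06, 0, 0.53, 0, 0, 0, 0, 0.53, 0, 0, 0, 0]}}

```text
clock: 7.15
ee_pos: [0.4827, -0.1886, 0.0689]
eef_rot: [1.0, -0.005, 0.0, 0.0]
ft_force: [-3.6, 0.7, 7.4]
finger_gap: 0.0455
```

```bash
python3 - <<'E'
from h import *
s=read_state();print(s["ee_pos"],s["ft_force"],s["ft_torque"])
im=snapshot("side");im=im[140:190,225:292].astype(float)
im=np.clip(255*(im/150)**.6,0,255).astype(np.uint8)
cv2.imwrite("pics/s10.png",cv2.resize(im,(800,600),interpolation=cv2.INTER_CUBIC))
E
```

```text
[ 0.48268221 -0.1886278   0.06890025] [-3.55657678  0.71696377  7.44295395] [0.42588348 0.52609801 0.03053972]
```

View pics/s10.png

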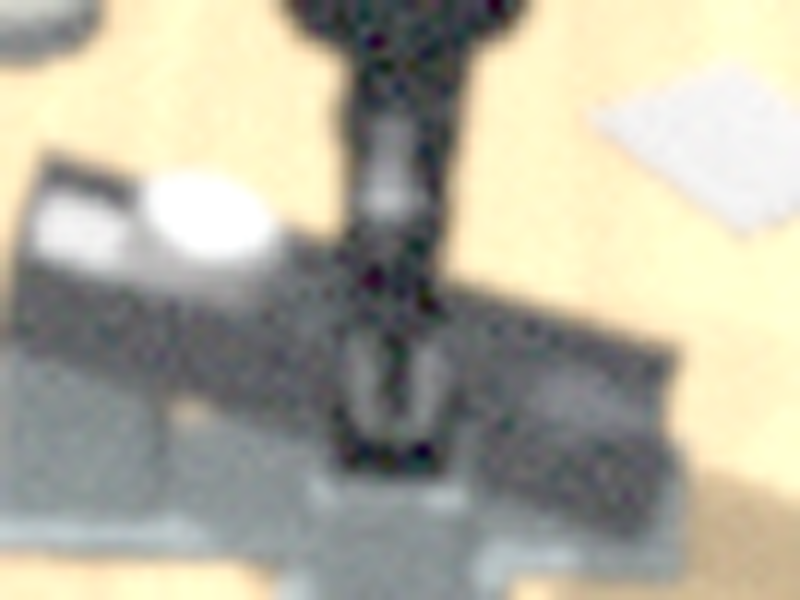

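The tin has popped out: its disc moved from side (235.5,158) to (242.5,158). I'll press about 2 mm further, wait, and look for it to come to rest.

Request:
{"method": "arm_command", "body": {"rows": [0.53, 0, 0, 0.05, 0, 0.53, 0, 0, 0, 0, 0.53, 0, 0, 0, 0, 0.53, 0, 0, 0, 0, 0.53, 0, 0, 0, 0, 0.53, 0, 0, 0, 0]}}

```text
clock: 7.8
ee_pos: [0.4827, -0.1886, 0.0673]
eef_rot: [1.0, -0.005, 0.0, -0.0]
ft_force: [-4.9, 2.3, 11.0]
finger_gap: 0.0454
```

```bash
python3 - <<'E'
from h import *
s=read_state();print(s["ee_pos"],s["ft_force"],s["ft_torque"])
im=snapshot("side");cv2.imwrite("pics/s11f.png",im);im=im[140:190,225:292].astype(float)
im=np.clip(255*(im/200)**.7,0,255).astype(np.uint8)
cv2.imwrite("pics/s11.png",cv2.resize(im,(800,600),interpolation=cv2.INTER_CUBIC))
im=snapshot("top");cv2.imwrite("pics/t11.png",cv2.resize(im[140:245,250:390],(800,600),interpolation=cv2.INTER_CUBIC))
o=(.5202,-.2163)
for x in(.03,.02,.01,0,-.005,-.01): print(x,[(proj("side",cw(o,-.007,x,0,.024))).round(1)])
E
```

```text
[ 0.48268446 -0.18862017  0.06729179] [-4.87278602  2.28756268 11.00532287] [0.56322283 0.67567631 0.07431113]
0.03 [array([242. , 158.2])]
0.02 [array([244.7, 159. ])]
0.01 [array([247.3, 159.8])]
0 [array([250. , 160.7])]
-0.005 [array([251.3, 161.1])]
-0.01 [array([252.6, 161.5])]
```

View pics/s11.png

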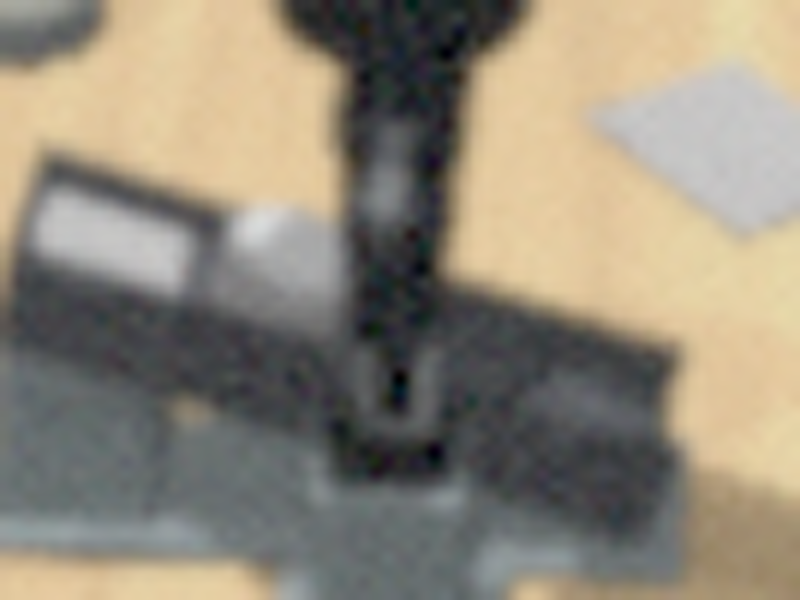

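View pics/t11.png

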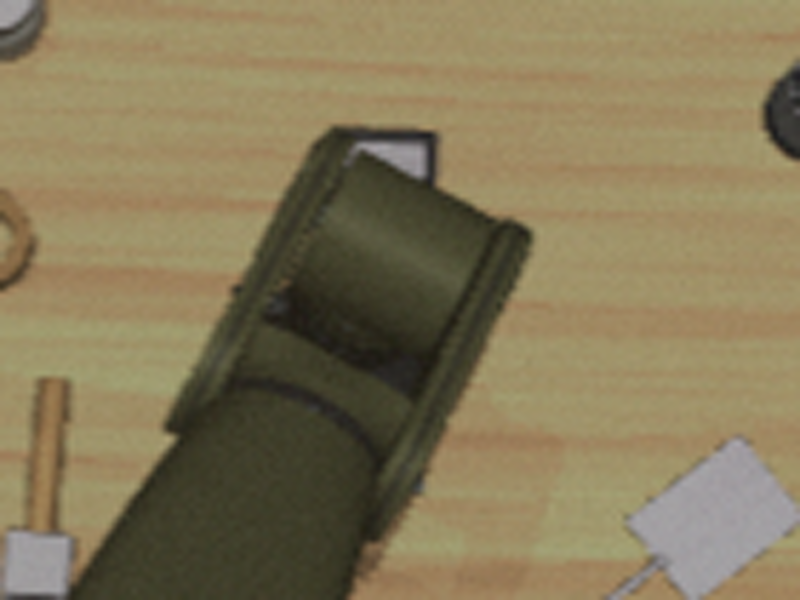

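The key is at its stop: 10 mm of travel and Fz up to 11 N. The tin rests against the trough finger, with its left edge at side (244,160). I'll wait briefly and check that it isn't moving.

Request:
{"method": "arm_command", "body": {"rows": [0.53, 0, 0, 0, 0, 0.53, 0, 0, 0, 0, 0.53, 0, 0, 0, 0, 0.53, 0, 0, 0, 0, 0.53, 0, 0, 0, 0]}}

```text
clock: 8.4
ee_pos: [0.4827, -0.1886, 0.0673]
eef_rot: [1.0, -0.005, 0.0, -0.0]
ft_force: [-4.0, 2.3, 10.4]
finger_gap: 0.045
```

```bash
python3 - <<'E'
from h import *
s=read_state();print(s["clock"],s["ee_pos"],s["ft_force"])
a=cv2.imread("pics/s11f.png").astype(float);b=snapshot("side");cv2.imwrite("pics/s12f.png",b);b=b.astype(float)
d=cv2.GaussianBlur(abs(a-b).max(2),(3,3),0);print(d[140:190,225:292].max(),d.mean(),d.max())
r=slice(155,163)
for im in(a,b): print(im[r,238:256].mean((0,2)).round())
E
```

```text
8.4 [ 0.48268255 -0.18860974  0.06731877] [-4.00548843  2.30731602 10.41092869]
11.4375 3.3605403900146484 13.1875
[100.  96.  84.  69.  67.  81. 103. 122. 133. 133. 127. 123. 120. 120.
 113.  79.  43.  34.]
[100.  97.  83.  70.  68.  81. 103. 122. 133. 132. 127. 123. 121. 121.
 113.  79.  42.  34.]
```

The two pictures differ only by noise, so everything is at rest. I'll hand the job in.

```bash
python3 -c "
from station import *
print(finish_job())"
```

```text
the job is handed in; nothing more can be done
None
```

I worked the right-hand dispenser, the one with the flat tin. One finger holds its key down and the other holds the tin back in the trough. The job was handed in at about 8.5 s, and no verdict was reported.

**Last checks**
- **Key:** about 10 mm down, judged from tool travel. The vertical force rose from about 7 N to about 11 N, which fits the key reaching its stop.
- **Tin:** out of its pocket and resting against the trough finger, with its centre near x = 0 in the chute's frame. Two side pictures about 0.65 s apart differed only by noise.
- **Everything else:** I never reached for the tall-can dispenser, the turquoise look-alike or the bystanders.

**What disagreed or was not confirmed**
- The key was touched with the TCP about 20 mm lower than the stated 25 mm fingertip offset would give. The side view also showed the tips higher than expected. I therefore went down in small steps, watching the force.
- The wrist hid the tin from the top camera, so the tin's position comes from the side view only.
- The contact force on the tin could not be measured on its own.

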